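Draw the transport spacer from under a vial tray

TASK

Two vial trays stand in their docking plates, each on a thin spacer. Draw the orange transport spacer straight out from under its tray by the fin on its tab, so that the tray comes down onto its docking plate without being carried off or tipped, then lay the orange spacer flat on the blue mat. Leave the green spacer under the other tray where it is.

Things in the scene. Friction and masses are not known exactly. Their poses are not given: they have to be found in the camera images.
- spacer_orange: Orange plate to remove, 80 g, 6 mm thick, 145 long (x). Origin: mid-length, underside; z up. Blade 70 wide (x +2.5 to +72.5) under the tray; tab 30 wide (x -72.5 to +2.5) sticks out towards the robot. On the tab a grip fin: 10 thick in y, 34 long in x, centre x -42.5, top 43 above the underside. Lies on a docking plate 6 high. Draw along its -x; clear of the tray after 75.
- tray_orange: Dark vial tray on the orange spacer: block 90 (x) x 130 (y) x 40 mm, vials 10 mm proud, 0.4 to 0.75 kg. Origin: centre of underside, x away from the robot. Underside starts 12 mm above the bench, ends at 6 mm, on the docking plate. Two steel posts at its robot-side corners (28 mm high, 98 mm apart, about 2 mm from the tray) stop it following the spacer.
- mat: Blue mat, fixed, 190 (x) x 160 (y) x 3 mm, flat on the bench. Origin: centre of its underside; its top is 3 mm above the bench.
- spacer_green: Green spacer under the other tray; shape, size and origin as the orange one. It stays.
There are look-alikes about, which are no part of the job. What is shaped like the spacer_orange but pink is not meant.

How it is judged:
By the outcome, as a careful person would: the job done as asked, in the order asked, and still so for the second after the job is handed in, with the robot touching nothing.
It also fails if it takes over 42 s, if anything falls off the work surface, if the arm or the gripper's body presses on something with over 40 N, if the wrist force passes 120 N, or if a joint passes its speed limit or range.

ROBOT

A 6-joint arm with a two-finger parallel gripper is mounted at the origin on the work surface. World frame = base frame: x ahead of the robot, y to its left, z up, the work surface at z = 0. Lengths are in m, angles in rad, forces in N, time in s.
With the tool pointing down it reaches from about 0.4 to 0.825 m from the base axis. Payload 7 kg.
Tool frame: the origin (TCP) lies at the very end of the fingers, on their centre line; the grasp point (between the pads) lies 19 mm behind it; z points along the fingers, y is the direction in which the jaws open and shut (so a half turn about z gives the same grasp; the last joint's range is limited). The gripper opens to 88 mm and grips with 3 to 60 N. Pads are 19 mm wide; open, the fingers measure 130 mm over their backs; the gripper's body (78 mm by 193 mm) begins 47 mm behind the grasp point.
Start: joints at [-1.025, 0.359, 0.012, 0, -1.224, -0.288], TCP at [0.172, -0.653, 0.227] pointing down, gripper open.
Joint ranges: [-3.07, 3.07], [-1.43, 2.12], [-1.02, 1.25], [-3.03, 1.67], [-3.05, -0], [-3.03, 3.03]. Speed limits (rad/s): [2.39, 2.39, 3.01, 3.14, 3.14, 3.14].

INTERFACE

Orientations are given as [roll, pitch, yaw] about the fixed x, y, z axes, in that order (R = Rz(yaw) Ry(pitch) Rx(roll)).
In Python, from station import arm, eyes, job, outline_of gives the robot as it stands.
- The arm moves only by the tool apply_moves, never from a script. Its argument "moves" is a list of rows, each a list of 5 numbers: the opening, from -1 (shut) to 1 (fully open), then the shift along the tool's x, y, z in m, then the turn about the tool's z in rad. A call has 1 to 12 rows; each row shifts and turns the commanded pose from where the row before left it, along the tool's axes as they then stand; what a row does not reach is not made up. A row lasts 1/12 s, in which the tool goes at most 41.7 mm and 7.16 degrees, less where a joint would pass 70% of its speed; a pose out of reach is approached as far as the arm can. A call with a gripper value outside its range is refused whole. The fingers move at their own pace and stop on an object; "newtons" is the grip in N (left out, the last holds). Time passes only in rows, so rows that do not move let the fingers close. It gives the time, the measured TCP pose, the force and the opening at its end, in the units of the state.
- arm.get_state(): the state, without advancing time (a new reading comes with each control period).
- eyes.grab_frame(name): name is "scene" or "top"; returns a dict with "color" (384x512x3 uint8, red, green, blue), "z_map" (384x512 float32, m along the optical axis (not along the pixel's ray), 0 where there is no reading), "camera_matrix" (3x3 intrinsics, pixels), "k1" (the pictures are not rectified: a ray, as slopes to the right and down, at radius r is drawn at 1 + k1 r^2 times it, then the intrinsics apply), "extrinsics" (4x4, takes a point from camera to world coordinates). Camera axes: x right, y up, looking along -z (the intrinsics and any distortion apply to the point x, -y, -z); pixel columns grow to the right and rows downward; lengths in m; the calibration is good to about 2 mm. A picture is of the moment at which its call begins.
- job.job_done(): hands the job in, once; it reports no verdict.
Trained networks look in a picture, given as the dict that the camera call returned (one of the last four; its "shot" number tells which), for a name from the list of things; names that differ only in an ending like _2 or _b are one class to them, and where a whole thing is asked for, a point or a joint stands for the part that bears it (a point fixed in the world has none). Each returns a list of dicts, best first, with "score" (0 to 1); they miss things now and then, are a little off and sometimes report something else, mostly with a low value. They report only what shows in the picture. A call takes as long as a camera call. They do not tell look-alikes from the thing itself.
- outline_of(label, picture): "region" (384x512 bool, what is visible of it) and "extent" ([left, top, right, bottom] in pixels, round what is visible of it).
The state is a dict: "t": time; "q": joint angles; "qd": joint speeds; "joint_efforts": joint torques, N m; "eef_pos": TCP position; "ee_rot": TCP orientation; "force": force on the tool from outside, world axes, zero at the start; "moment": the same for the moment, N m; "width": finger opening in m.
Only numpy, scipy, OpenCV 4.12 (cv2) and the standard library are available. Lean on these libraries where they do the work, as an engineer would, in place of code of your own. Each camera call takes 0.05 s, during which the arm holds its last target.

## Working session

There is one attempt and no reset: what is moved stays moved. The work goes in short steps, Python scripts to look and compute and a tool call to move; the robot and the scene stay as the last step left them, time stands still between calls to the robot, and variables do not carry over. Pictures are saved under pics/ and viewed, and the job is handed in when it is done.

Besides the shell and the picture viewer there is one more tool, called after "Emit:" in YAML: its name, and indented under it one key for each argument. apply_moves: Moves the arm, as the interface text tells. Its arguments: {"type":"object","properties":{"moves":{"type":"array","items":{"type":"array","items":{"type":"number"}}},"newtons":{"type":"number"}},"required":["moves"]}

```bash
mkdir -p pics
cat > h.py <<'E'
import numpy as np, cv2
from station import arm, eyes, job, outline_of
def world(f,mask=None):
    z=f["z_map"];K=np.array(f["camera_matrix"]);k1=f["k1"];T=np.array(f["extrinsics"])
    v,u=np.nonzero((z>0)&(mask if mask is not None else True))
    p=np.stack([u,v],1).astype(np.float64).reshape(-1,1,2)
    s=cv2.undistortPoints(p,K,np.array([k1,0,0,0.])).reshape(-1,2)
    d=z[v,u]
    P=np.stack([s[:,0]*d,-s[:,1]*d,-d],1)
    return P@T[:3,:3].T+T[:3,3],u,v
def save(f,n): cv2.imwrite("pics/"+n,cv2.resize(f["color"][:,:,::-1],(800,600)))
E
python3 - <<'E'
from h import *
s=arm.get_state();print(s)
for n in("scene","top"):
    f=eyes.grab_frame(n);save(f,n+"1.png")
    print(n,np.round(f["extrinsics"],3).tolist(),f["k1"])
    for l in("spacer_orange","tray_orange","mat","spacer_green"):
        for r in outline_of(l,f):
            P,u,v=world(f,r["region"])
            print(l,round(r["score"],2),r["extent"],len(P),np.round(np.median(P,0),3) if len(P) else None, f["color"][r["region"]].mean(0).round())
E
```

```text
{'t': 0.0, 'q': array([-1.02491222e+00,  3.59401849e-01,  1.10564299e-02, -3.53739146e-04,
       -1.22410824e+00, -2.88095312e-01]), 'qd': array([-9.29329127e-04, -2.82797402e-04,  6.73151973e-05, -1.93934400e-04,
       -5.49507835e-04,  4.35014639e-04]), 'joint_efforts': array([-1.02944472e-03, -5.82719135e+01,  2.93062520e+01,  6.99750960e+00,
        7.18108247e-03, -1.74042757e-04]), 'eef_pos': array([ 0.17193042, -0.65222413,  0.22561131]), 'ee_rot': array([ 3.13990914e+00, -1.52106693e-04, -2.88392421e+00]), 'force': array([ 0.18884334,  0.72746319, -0.09526571]), 'moment': array([-0.0021538 ,  0.00978167, -0.02409573]), 'width': 0.08762792797153691}
scene [[-0.891, -0.325, 0.318, 0.919], [0.454, -0.66, 0.598, 0.748], [0.016, 0.677, 0.735, 0.883], [0.0, 0.0, 0.0, 1.0]] 0.0023220825959695303
spacer_orange 0.98 [323.0, 261.3, 392.3, 306.5] 1367 [0.455 0.387 0.006] [171. 102. 121.]
spacer_orange 0.58 [259.4, 231.4, 289.1, 253.3] 351 [0.577 0.227 0.015] [146.  86.  40.]
tray_orange 0.61 [209.4, 222.9, 274.5, 288.4] 2408 [0.669 0.24  0.053] [53. 56. 68.]
mat 0.72 [162.8, 166.3, 253.1, 232.8] 3350 [0.663 0.018 0.003] [ 39.  80. 151.]
spacer_green 0.63 [201.5, 116.8, 220.9, 134.6] 180 [ 0.54  -0.23   0.022] [39. 92. 52.]
top [[-0.013, 0.997, -0.073, 0.45], [-1.0, -0.014, -0.02, 0.067], [-0.021, 0.072, 0.997, 1.347], [0.0, 0.0, 0.0, 1.0]] -0.19976898684630826
spacer_orange 0.76 [124.5, 201.2, 169.1, 241.2] 829 [0.456 0.379 0.008] [108.  64.  80.]
spacer_orange 0.68 [199.7, 164.8, 215.2, 190.1] 263 [0.575 0.222 0.014] [104.  61.  26.]
tray_orange 0.78 [177.0, 125.7, 229.1, 162.9] 1668 [0.659 0.225 0.054] [38. 40. 50.]
mat 0.82 [247.3, 110.3, 316.2, 185.0] 3867 [0.656 0.013 0.004] [ 28.  56. 108.]
spacer_green 0.82 [362.3, 166.2, 378.1, 202.4] 316 [ 0.546 -0.228  0.014] [35. 77. 47.]
```

View pics/scene1.png

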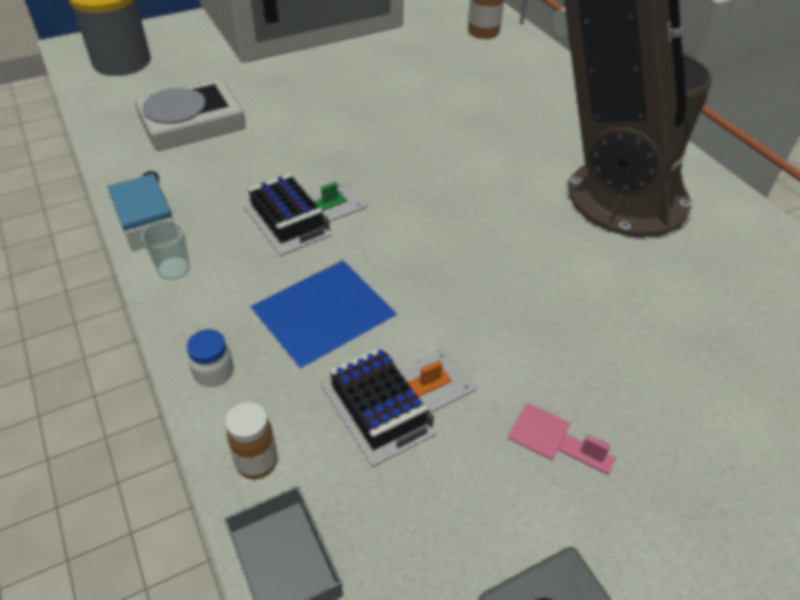

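View pics/top1.png

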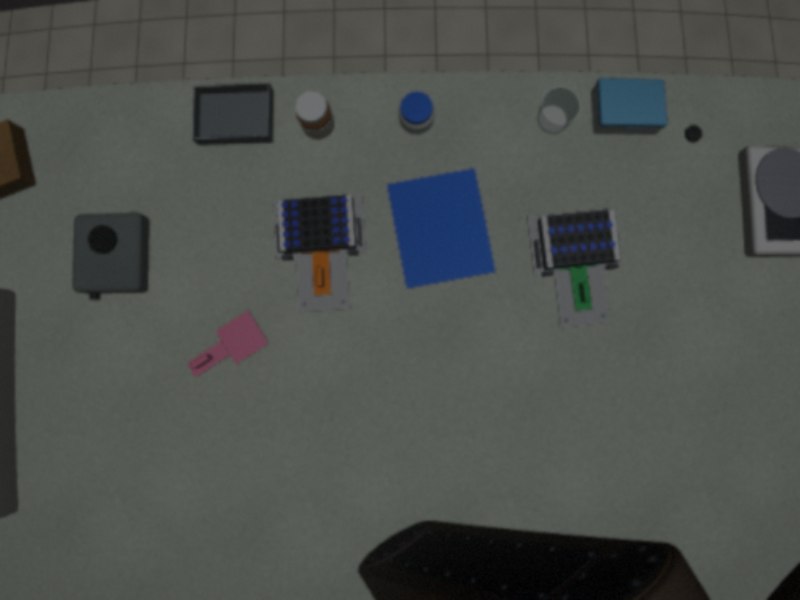

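The orange spacer's fin is at about (430,373) in the scene picture and (321,275) in the top picture. The pink look-alike is off to the side, and the mat lies between the two trays. Next I measure the geometry.

```bash
cat > m.py <<'E'
from h import *
def rect(P): 
    r=cv2.minAreaRect((P[:,:2]*1000).astype(np.float32));return np.round(r[0],1),np.round(r[1],1),round(r[2],2)
for n in("scene","top"):
    f=eyes.grab_frame(n)
    for l in("spacer_orange","tray_orange","mat"):
        for r in outline_of(l,f):
            m=r["region"]
            P,u,v=world(f,m)
            if l=="spacer_orange":
                hsv=cv2.cvtColor(f["color"],cv2.COLOR_RGB2HSV)
                hue=np.median(hsv[...,0][m])
                if not 5<hue<20: continue
                m2=(hsv[...,0]>4)&(hsv[...,0]<20)&(hsv[...,1]>140)
                big=cv2.dilate(m.astype(np.uint8),np.ones((7,7)))>0
                P,u,v=world(f,m2&big)
                print(n,"z hist",np.histogram(P[:,2],bins=np.arange(0,.06,.005))[0])
                t=P[(P[:,2]>.03)&(P[:,2]<.056)]; b=P[(P[:,2]<.018)]
                top=P[P[:,2]>.042]
                print(" all",rect(P)," upper",len(t),t.mean(0),rect(t)," top",len(top),rect(top),np.median(top,0)," base",rect(b),b.mean(0))
            elif l=="mat": print(n,l,rect(P),np.median(P[:,2]))
            else:
                t=P[P[:,2]>.03];print(n,l,rect(t),np.percentile(P[:,2],[5,50,95]))
E
python3 m.py
```

```text
scene z hist [  0  10 139  21  18  14  18  21  12  39   9]
 all (array([582.2, 223.7]), array([77.6, 30.8]), 3.2)  upper 99 [0.5755093  0.22603289 0.04265545] (array([589.1, 228.1]), array([65.6, 13. ]), 12.27)  top 56 (array([590.2, 228.2]), array([63.5, 12.4]), 13.3) [0.57512751 0.22555397 0.04854156]  base (array([574.1, 223.4]), array([61.7, 29.8]), 1.33) [0.5765678  0.22731001 0.01257537]
scene tray_orange (array([664.7, 227.2]), array([ 90.9, 132.4]), 3.34) [0.02484037 0.0527065  0.06239699]
top z hist [  0  30 122  53   8   6   3   5   7  23  18]
 all (array([579.6, 224.2]), array([75. , 27.8]), 3.13)  upper 58 [0.57222137 0.22266986 0.04714325] (array([584.9, 224.1]), array([64. , 10.7]), 6.04)  top 48 (array([569.8, 222.9]), array([30.2, 10.6]), 3.47) [0.57000986 0.22290337 0.04928036]  base (array([579.6, 224.1]), array([75. , 27.8]), 3.49) [0.58260699 0.2241002  0.01287872]
top tray_orange (array([659.7, 228.2]), array([ 95.4, 131.7]), 3.28) [0.03866657 0.05398389 0.0639766 ]
top mat (array([657.9,  12.7]), array([191.6, 158.6]), 9.91) 0.00364222664464231
```

Emit:
apply_moves:
  moves:
    - [1,0,0,0,0.1]
    - [1,0,0,0,0.1]
    - [1,-0.03,0.025,0,0]
    - [1,-0.03,0.025,0,0]
    - [1,-0.03,0.025,0,0]
    - [1,-0.03,0.025,0,0]
    - [1,-0.03,0.025,0,0]
    - [1,-0.03,0.025,0,0]
    - [1,-0.03,0.025,0,0]
    - [1,-0.03,0.025,0,0]
    - [1,-0.03,0.025,0,0]
    - [1,-0.03,0.025,0,0]
  newtons: 40

```text
t: 1.9
eef_pos: [0.4583, -0.3842, 0.2269]
ee_rot: [-3.141, 0.001, -3.084]
force: [0.3, -0.8, 0.2]
width: 0.088
```

Emit:
apply_moves:
  moves:
    - [1,-0.012,0.038,0,0]
    - [1,-0.012,0.038,0,0]
    - [1,-0.012,0.038,0,0]
    - [1,-0.012,0.038,0,0]
    - [1,-0.012,0.038,0,0]
    - [1,-0.012,0.038,0,0]
    - [1,-0.012,0.038,0,0]
    - [1,-0.012,0.038,0,0]
    - [1,-0.012,0.038,0,0]
    - [1,-0.012,0.038,0,0]
    - [1,-0.012,0.038,0,0]
    - [1,-0.012,0.038,0,0]

```text
t: 2.9
eef_pos: [0.5747, 0.0799, 0.227]
ee_rot: [3.141, 0.001, -3.083]
force: [-0.0, -0.3, 0.3]
width: 0.0874
```

Emit:
apply_moves:
  moves:
    - [1,-0.001,0.036,0,0]
    - [1,-0.001,0.036,0,0]
    - [1,-0.001,0.036,0,0]
    - [1,-0.001,0.036,0,0]
    - [1,0,0,0.035,0]
    - [1,0,0,0.035,0]
    - [1,0,0,0.035,0]
    - [1,0,0,0.015,0]
    - [1,0,0,0,0]
    - [1,0,0,0,0]

```text
t: 3.73
eef_pos: [0.5702, 0.2216, 0.1063]
ee_rot: [-3.14, -0.001, -3.083]
force: [-0.5, 0.9, 1.2]
width: 0.0876
```

```bash
python3 - <<'E'
from h import *
for n in("scene","top"):
    f=eyes.grab_frame(n);save(f,n+"2.png")
s=arm.get_state();print(s["eef_pos"],s["ee_rot"],s["force"])
E
python3 m.py
```

```text
[0.57134529 0.22236499 0.10834309] [ 3.14056097e+00  2.34853198e-03 -3.08351484e+00] [0.7389488  0.02083914 0.80715071]
scene z hist [  0   9 138  27  15  20  14  16  14  36  11]
 all (array([582.5, 224.1]), array([78. , 30.4]), 5.35)  upper 91 [0.57618389 0.22594736 0.04343052] (array([589. , 228.6]), array([66.1, 12.3]), 14.55)  top 57 (array([590.3, 228.9]), array([63.5, 12.3]), 14.55) [0.57418948 0.22583448 0.04851309]  base (array([573.9, 223.1]), array([60.6, 28.4]), 2.26) [0.57671032 0.22733062 0.0127061 ]
scene tray_orange (array([665.1, 228.4]), array([ 89.9, 131. ]), 3.17) [0.02661053 0.05270234 0.06261994]
top z hist [ 0  1 21  5  0  0  0  0  0  0  0]
 all (array([546.4, 223.5]), array([ 7.1, 25.7]), 5.46)  upper 0 [nan nan nan] (array([0., 0.]), array([0., 0.]), 0.0)  top 0 (array([0., 0.]), array([0., 0.]), 0.0) [nan nan nan]  base (array([546.5, 223.5]), array([ 7. , 25.7]), 6.19) [0.54655238 0.22293195 0.01293198]
top tray_orange (array([675.9, 193.3]), array([137.5,  82.8]), 39.81) [0.04879745 0.05403311 0.06437407]
top mat (array([658.7,  12.3]), array([193.5, 160.5]), 10.0) 0.003724253077588724m.py:20: RuntimeWarning: Mean of empty slice.
  print(" all",rect(P)," upper",len(t),t.mean(0),rect(t)," top",len(top),rect(top),np.median(top,0)," base",rect(b),b.mean(0))
  ret = um.true_divide(
  return _methods._mean(a, axis=axis, dtype=dtype,
```

Emit:
apply_moves:
  moves:
    - [1,0,0.001,0.03,0]
    - [1,0,0,0.03,0]
    - [1,0,0,0.02,0]
    - [1,0,0,0.009,0]
    - [1,0,0,0,0]
    - [1,0,0,0,0]

```text
t: 4.73
eef_pos: [0.5705, 0.2229, 0.0179]
ee_rot: [-3.141, -0.0, -3.083]
force: [1.1, -0.1, 0.3]
width: 0.0876
```

Run:
```python
from h import *
f=eyes.grab_frame("scene")
cv2.imwrite("pics/s3.png",cv2.resize(f["color"][180:330,170:370,::-1],(800,600),interpolation=cv2.INTER_CUBIC))
s=arm.get_state();print(s["eef_pos"],s["ee_rot"],s["force"])
```

```text
[0.57101913 0.22329507 0.01870925] [ 3.14107970e+00  1.37108120e-03 -3.08336563e+00] [-1.01022707 -0.59359985  1.07519206]
```

View pics/s3.png

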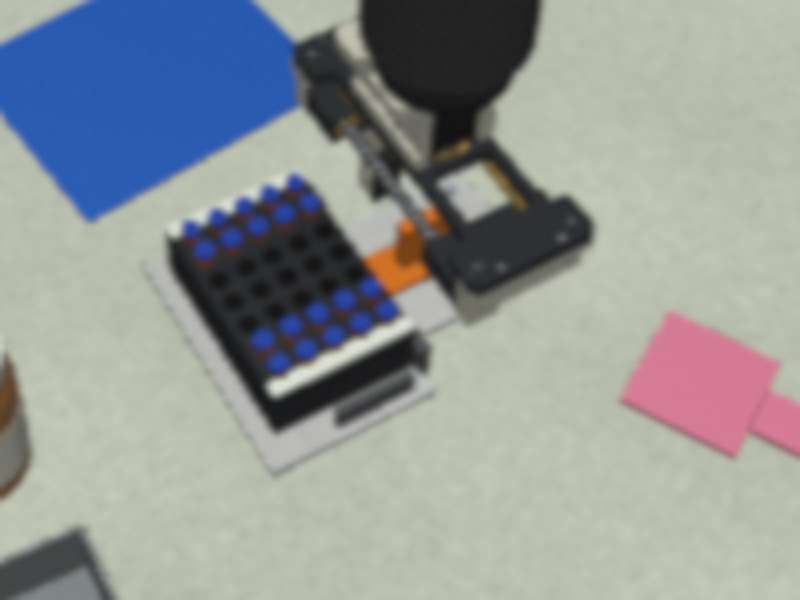

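The open fingers straddle the orange fin (400,240), clear of the tray and posts. I'll close the gripper now.

Emit:
apply_moves:
  moves:
    - [-1,0,0,0,0]
    - [-1,0,0,0,0]
    - [-1,0,0,0,0]
    - [-1,0,0,0,0]
    - [-1,0,0,0,0]
    - [-1,0,0,0,0]
    - [-1,0,0,0,0]
    - [-1,0,0,0,0]
    - [-1,0,0,0,0]
    - [-1,0,0,0,0]
  newtons: 45

```text
t: 5.62
eef_pos: [0.5701, 0.2228, 0.0175]
ee_rot: [-3.142, -0.0, -3.084]
force: [-0.8, 0.5, 0.4]
width: 0.0266
```

Emit:
apply_moves:
  moves:
    - [-1,0,0,0,0]
    - [-1,0,0,0,0]
    - [-1,0,0,0,0]
    - [-1,0,0,0,0]
    - [-1,0,0,0,0]
    - [-1,0,0,0,0]

```text
t: 6.12
eef_pos: [0.57, 0.2225, 0.0175]
ee_rot: [-3.141, -0.0, -3.084]
force: [-0.4, -2.5, 0.9]
width: 0.0098
```

Emit:
apply_moves:
  moves:
    - [-1,0,0,0,0]
    - [-1,0.004,0,0,0]
    - [-1,0.006,0,0,0]
    - [-1,0.006,0,0,0]
    - [-1,0.006,0,0,0]
    - [-1,0.006,0,0,0]

```text
t: 6.62
eef_pos: [0.5429, 0.2221, 0.0176]
ee_rot: [3.14, 0.002, -3.083]
force: [6.4, 0.6, -5.7]
width: 0.0094
```

Run:
```python
from h import *
f=eyes.grab_frame("scene")
cv2.imwrite("pics/s4.png",cv2.resize(f["color"][180:330,170:370,::-1],(800,600),interpolation=cv2.INTER_CUBIC))
s=arm.get_state();print(s["eef_pos"],s["ee_rot"],s["force"],s["moment"])
```

```text
[0.54183902 0.22184995 0.01758102] [ 3.14036903e+00  1.62428636e-03 -3.08334087e+00] [ 3.0841571   1.49196363 -3.24203682] [ 0.22398483 -0.92598474  0.10275619]
```

View pics/s4.png

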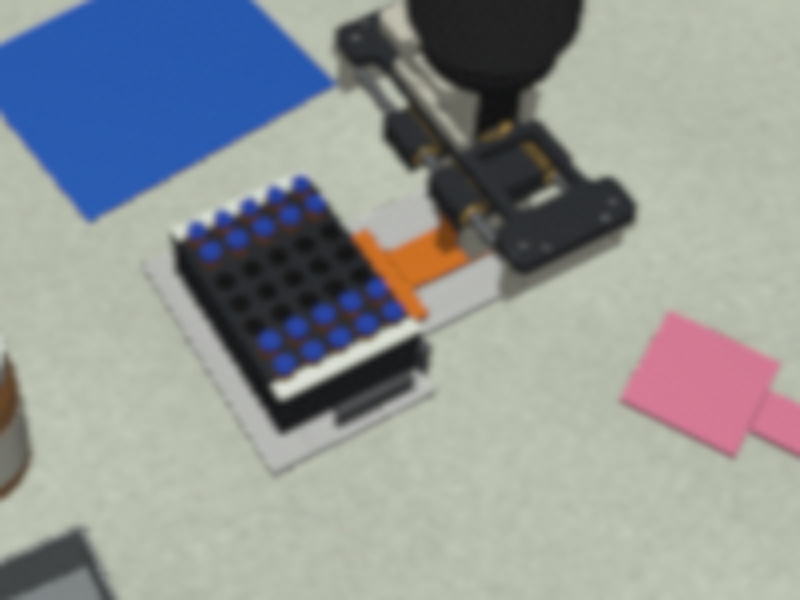

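The blade is emerging (the orange strip at 390,275) and the tray is resting against its posts. I'll continue drawing it out.

Emit:
apply_moves:
  moves:
    - [-1,0.006,0,0,0]
    - [-1,0.006,0,0,0]
    - [-1,0.006,0,0,0]
    - [-1,0.006,0,0,0]
    - [-1,0.006,0,0,0]
    - [-1,0.006,0,0,0]
    - [-1,0.006,0,0,0]
    - [-1,0.006,0,0,0]
    - [-1,0.006,0,0,0]
    - [-1,0.006,0,0,0]
    - [-1,0.006,0,0,0]
    - [-1,0.004,0,0,0]

```text
t: 7.67
eef_pos: [0.4715, 0.217, 0.0176]
ee_rot: [-3.142, -0.0, -3.084]
force: [-1.2, -0.1, -0.6]
width: 0.0097
```

Run:
```python
from h import *
f=eyes.grab_frame("scene")
cv2.imwrite("pics/s5.png",cv2.resize(f["color"][180:330,170:370,::-1],(800,600),interpolation=cv2.INTER_CUBIC))
s=arm.get_state();print(s["eef_pos"],s["ee_rot"],s["force"],s["moment"],s["width"])
```

```text
[0.47100216 0.21679006 0.01756788] [-3.14138989e+00 -5.77005726e-04 -3.08376030e+00] [-2.25188673  0.33470542 -1.22553306] [-0.08261313  0.29970967  0.01507144] 0.009735466893134731
```

View pics/s5.png

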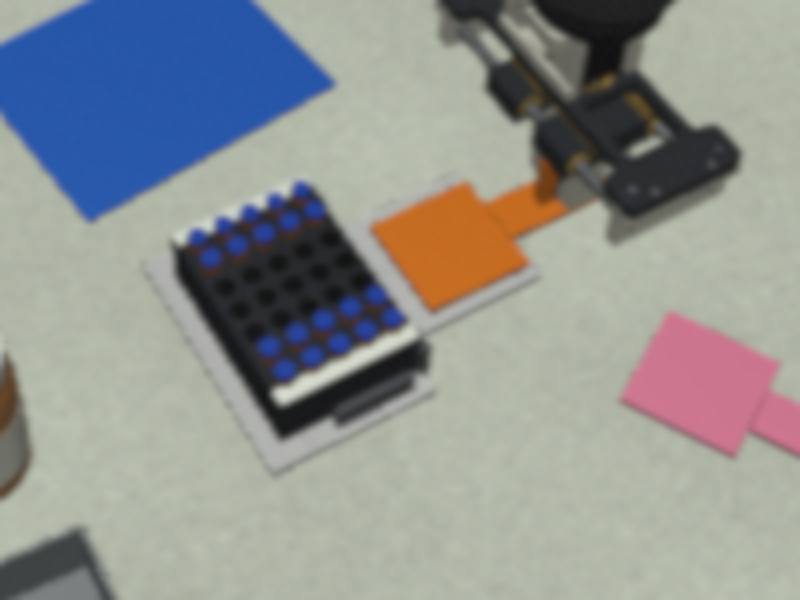

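Emit:
apply_moves:
  moves:
    - [-1,0,0,-0.008,0]
    - [-1,0,0,-0.015,0]
    - [-1,0,0,-0.02,0]
    - [-1,0,0,-0.02,0]
    - [-1,0,0,-0.02,0]
    - [-1,0,0,-0.015,0]
    - [-1,-0.01325,-0.022,0,0]
    - [-1,-0.01325,-0.022,0,0]
    - [-1,-0.01325,-0.022,0,0]
    - [-1,-0.01325,-0.022,0,0]
    - [-1,-0.01325,-0.022,0,0]
    - [-1,-0.01325,-0.022,0,0]

```text
t: 8.72
eef_pos: [0.5602, 0.0888, 0.1163]
ee_rot: [3.141, 0.001, -3.084]
force: [1.0, 0.6, -0.7]
width: 0.0096
```

Emit:
apply_moves:
  moves:
    - [-1,-0.01325,-0.022,0,0]
    - [-1,-0.01325,-0.022,0,0]
    - [-1,-0.01325,-0.022,0,0]
    - [-1,-0.01325,-0.022,0,0]
    - [-1,0,0,0,-0.06]
    - [-1,0,0,0,-0.057]
    - [-1,0,0,0,0]
    - [-1,0,0,0,0]
    - [-1,0,0,0,0]

```text
t: 9.47
eef_pos: [0.6174, 0.0053, 0.1159]
ee_rot: [3.142, 0.0, -2.968]
force: [0.2, 0.0, -0.0]
width: 0.01
```

```bash
cat > n.py <<'E'
from h import *
import sys
for n in("scene","top"):
    f=eyes.grab_frame(n);save(f,n+sys.argv[1]+".png")
    hsv=cv2.cvtColor(f["color"],cv2.COLOR_RGB2HSV)
    m=(hsv[...,0]>4)&(hsv[...,0]<20)&(hsv[...,1]>140)
    P,u,v=world(f,m); k=(P[:,0]>.52)&(P[:,0]<.8)&(abs(P[:,1])<.13)&(P[:,2]<.15);P=P[k]
    r=cv2.minAreaRect((P[:,:2]*1000).astype(np.float32))
    B=P[P[:,0]>.66];rb=cv2.minAreaRect((B[:,:2]*1000).astype(np.float32))
    A=np.c_[B[:,:2],np.ones(len(B))];c=np.linalg.lstsq(A,B[:,2],rcond=None)[0]
    print(n,r,"blade",rb,np.median(B[:,2]),"tilt",c[:2],P.min(0),P.max(0))
    for l in("tray_orange",):
        for q in outline_of(l,f):
            T,_,_=world(f,q["region"]);t=T[T[:,2]>.03]
            print(l,np.round(np.median(t,0),3),cv2.minAreaRect((t[:,:2]*1000).astype(np.float32)),np.percentile(t[:,2],[50,95]))
s=arm.get_state();print(s["t"],s["eef_pos"],s["ee_rot"],s["force"],s["width"])
E
python3 n.py 6
```

```text
scene ((670.0936279296875, 6.454734802246094), (145.75990295410156, 82.07006072998047), 27.896203994750977) blade ((695.8147583007812, 21.31028938293457), (74.47262573242188, 69.74842071533203), 8.564687728881836) 0.11082608999422139 tilt [-0.00439116  0.00161513] [ 0.61761377 -0.06391029  0.00476266] [0.73595757 0.06052254 0.14899098]
tray_orange [0.665 0.237 0.047] ((659.4054565429688, 229.1611328125), (96.2137680053711, 132.43734741210938), 3.0516507625579834) [0.04713953 0.0566093 ]
top ((592.912109375, -0.27830028533935547), (0.18143153190612793, 5.4412736892700195), 6.794372081756592) blade ((0.0, 0.0), (0.0, 0.0), 0.0) nan tilt [0. 0.] [ 0.59250021 -0.00299056  0.10758179] [0.59314394 0.0024125  0.11376828]
9.6667 [0.61727575 0.0054459  0.11575446] [ 3.14157718e+00  1.77289320e-04 -2.96696123e+00] [-0.081228   -0.74538572 -0.47563618] 0.010028430733192402
  return _methods._mean(a, axis=axis, dtype=dtype,
  ret = ret.dtype.type(ret / rcount)
```

View pics/scene6.png

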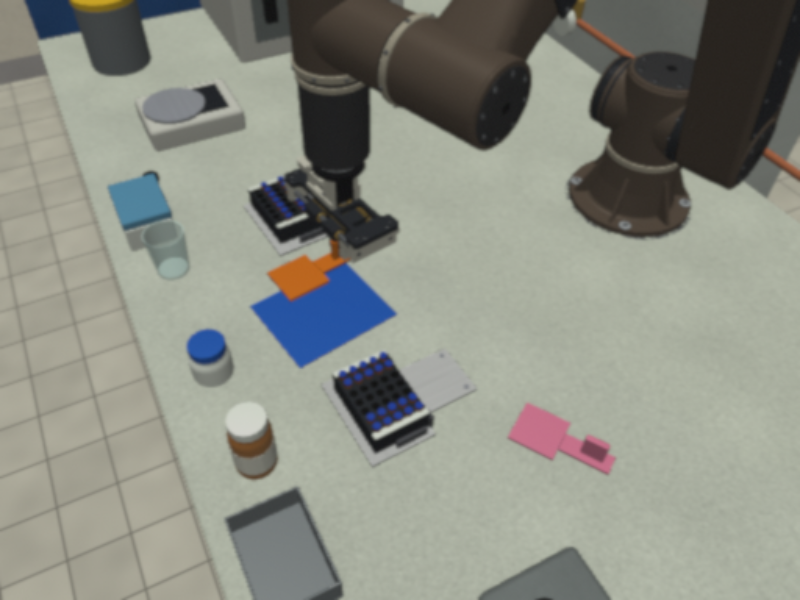

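Blade centre reads (0.696, 0.021) and level, so it is where I want it over the mat. The tray has come down 6 mm. I'll lower it now.

Emit:
apply_moves:
  moves:
    - [-1,0,0,0.02,0]
    - [-1,0,0,0.025,0]
    - [-1,0,0,0.025,0]
    - [-1,0,0,0.015,0]
    - [-1,0,0,0.008,0]
    - [-1,0,0,0.005,0]
    - [-1,0,0,0.001,0]
    - [-1,0,0,0.001,0]
    - [-1,0,0,0,0]
    - [-1,0,0,0,0]

```text
t: 10.5
eef_pos: [0.618, 0.0053, 0.0166]
ee_rot: [3.141, 0.002, -2.967]
force: [-0.2, 0.6, 0.1]
width: 0.0098
```

Emit:
apply_moves:
  moves:
    - [-1,0,0,0.001,0]
    - [-1,0,0,0.0007,0]
    - [-1,0,0,0,0]
    - [-1,0,0,0,0]

```text
t: 10.83
eef_pos: [0.6177, 0.0052, 0.0145]
ee_rot: [-3.142, 0.001, -2.967]
force: [-1.2, 2.0, 4.8]
width: 0.0099
```

Emit:
apply_moves:
  moves:
    - [0,0,0,0,0]
    - [0,0,0,0,0]
    - [0,0,0,0,0]
    - [0,0,0,0,0]
    - [0,0,0,0,0]
    - [0,0,0,0,0]
    - [0,0,0,-0.01,0]
    - [0,0,0,-0.02,0]
    - [0,0,0,-0.03,0]
    - [0,0,0,-0.04,0]
    - [0,0,0,-0.04,0]
    - [0,0,0,-0.04,0]

```text
t: 11.83
eef_pos: [0.6168, 0.0049, 0.1965]
ee_rot: [-3.141, 0.0, -2.967]
force: [1.3, -0.0, 0.5]
width: 0.0438
```

Emit:
apply_moves:
  moves:
    - [0,0.03,0,-0.02,0]
    - [0,0.04,0,0,0]
    - [0,0.04,0,0,0]
    - [0,0.04,0,0,0]
    - [0,0,0,0,0]
    - [0,0,0,0,0]

```text
t: 12.33
eef_pos: [0.4681, -0.0214, 0.2156]
ee_rot: [3.141, 0.003, -2.966]
force: [1.8, 0.3, 1.0]
width: 0.0439
```

```bash
python3 n.py 7
python3 - <<'E'
from h import *
for n in ("scene","top"):
    f=eyes.grab_frame(n)
    for l in("spacer_green","mat"):
        for r in outline_of(l,f):
            P,u,v=world(f,r["region"]);print(n,l,round(r["score"],2),r["extent"],np.round(np.median(P,0),3))
E
```

```text
scene ((660.4683227539062, 16.936893463134766), (143.49057006835938, 69.43302154541016), 9.348005294799805) blade ((694.9862670898438, 22.61912727355957), (73.52537536621094, 69.43302154541016), 9.348006248474121) 0.009488611367641842 tilt [-0.00053977 -0.00796938] [ 0.59077586 -0.01385983  0.00400229] [0.73495074 0.06035975 0.04868425]
tray_orange [0.665 0.237 0.047] ((662.0244750976562, 229.99993896484375), (91.24625396728516, 131.54322814941406), 3.4661598205566406) [0.04714639 0.05654511]
top ((660.5973510742188, 15.33331298828125), (141.11732482910156, 64.45552062988281), 10.529359817504883) blade ((694.3297729492188, 21.603134155273438), (72.4969711303711, 64.45552062988281), 10.529359817504883) 0.009416442923702806 tilt [0.00896675 0.00402824] [ 5.90647471e-01 -1.29191517e-02  1.14709507e-04] [0.73286881 0.05832296 0.05190847]
tray_orange [0.657 0.229 0.048] ((659.4329833984375, 230.80755615234375), (91.90335845947266, 131.82545471191406), 3.271932363510132) [0.04822889 0.05807359]
12.5333 [ 0.47055269 -0.02068559  0.21413014] [-3.14153523e+00  4.31774542e-04 -2.96676377e+00] [-0.05116477 -0.31538204  0.94624786] 0.04378423669423746
scene spacer_green 0.47 [201.5, 114.8, 223.0, 134.1] [ 0.541 -0.23   0.018]
scene spacer_green 0.3 [162.6, 166.5, 251.8, 232.4] [0.655 0.026 0.003]
scene mat 0.73 [160.1, 165.8, 251.5, 233.7] [0.657 0.029 0.003]
top spacer_green 0.58 [360.0, 166.0, 379.9, 200.6] [ 0.546 -0.229  0.013]
top mat 0.85 [250.5, 107.3, 316.5, 183.2] [0.642 0.003 0.004]
top mat 0.72 [178.7, 126.5, 229.2, 162.6] [0.657 0.228 0.048]
```

View pics/scene7.png

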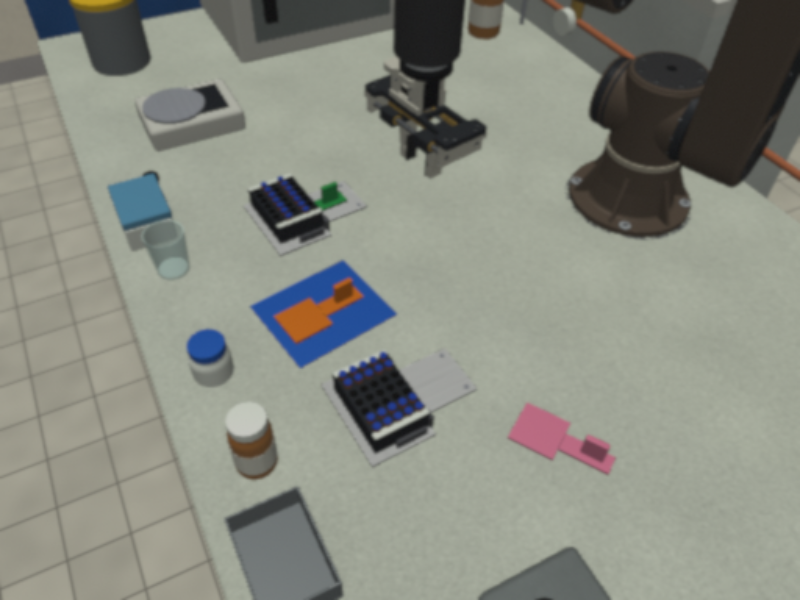

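View pics/top7.png

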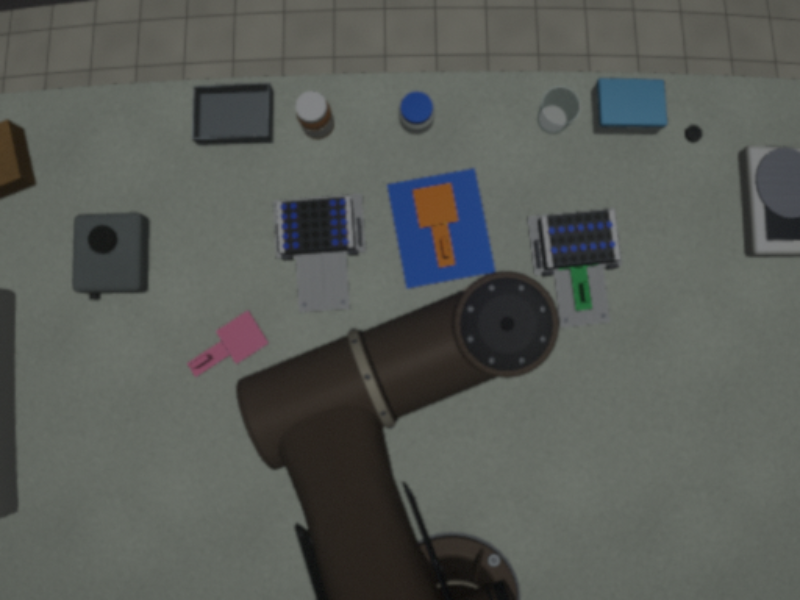

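The orange spacer lies flat and fully inside the mat (scene 320,308; top 440,225). The tray is on its docking plate, the green spacer hasn't moved, and the arm is clear.

```bash
python3 -c "
from station import job;print(job.job_done())"
```

```text
the job is handed in; nothing more can be done
None
```

I drew the orange spacer straight out by its fin, about 99 mm along its own axis at a 45 N grip. I then laid it flat on the blue mat and handed the job in at about 12.7 s of the 42 s allowed.

- **Orange spacer:** it lies level and wholly on the mat. Its blade top is about 9.5 mm above the bench, where 9 mm is expected, and its centre is a few mm from the mat's centre.
- **Orange tray:** it came down about 6 mm onto its docking plate. It shifted about 2 mm towards its posts and kept its 3.3° heading.
- **Green spacer:** it stayed in place, with its measured position within 1 mm of the start in x and y.
- **Forces:** the readings I took during the pull and the placing stayed under about 10 N.

**Disagreements:**
- The networks gave a few spurious labels, such as the pink look-alike as "spacer_orange" and the mat as "spacer_green". I ruled these out by colour and position.
- The two cameras differed by 1–3 mm on positions, which was too small to matter.

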